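# Sort polishing felts into their sample-marked trays

## Robot

A 7-joint arm with a two-finger parallel gripper is mounted at the origin on the work surface. World frame = base frame: x ahead of the robot, y to its left, z up, the work surface at z = 0. Lengths are in m, angles in rad, forces in N, time in s.
With the tool pointing down it reaches from about 0.4 to 0.9 m from the base axis. Payload 5.6 kg.
Tool frame: the origin (TCP) lies on the mounting face of the last link; the fingertips stand 190 mm ahead of it and the grasp point (between the pads) lies 171 mm ahead of it; z points along the fingers, y is the line along which they close (so a half turn about z gives the same grasp; the last joint's range is limited). The gripper opens to 92 mm and grips with 3 to 60 N. Pads are 20 mm wide; open, the fingers measure 128 mm over their backs; the gripper's body (75 mm by 189 mm) begins 69 mm behind the grasp point.
Start: joints at [1.151, 0.468, -0.012, 1.603, 0.006, 1.071, -0.056], TCP at [0.239, -0.604, 0.405] pointing down, gripper open.
Joint ranges: [-2.53, 2.53], [-0.31, 2.02], [-1.57, 1.55], [0.28, 2.44], [-1.29, 4.43], [0.15, 1.84], [-2.92, 2.92]. Speed limits (rad/s): [2.57, 2.57, 3.14, 3.14, 3.14, 3.14, 3.14].

## Interface

Orientations are given as a unit quaternion [w, x, y, z].
In Python, from bench import robot gives the robot as it stands. The module is installed in compiled form; this text tells all that it offers.
- The arm moves only by the tool step_arm, never from a script. Its argument "motion" is a list of rows, each a list of 7 numbers: the closure, from 0 (fully open) to 1 (shut), then the shift along the tool's x, y, z in mm, then the turn, a rotation vector about the tool's x, y, z in units of 6 degrees (1.0 is 6 degrees). In form: [[fingers, dx, dy, dz, wx, wy, wz], ...]. A call has 1 to 20 rows; each row shifts and turns the commanded pose from where the row before left it, along the tool's axes as they then stand; what a row does not reach is not made up. A row lasts 1/12 s, in which the tool goes at most 41.7 mm and 7.16 degrees, less where a joint would pass 70% of its speed; a pose out of reach is approached as far as the arm can. A call with a gripper value outside its range is refused whole. The fingers move at their own pace and stop on an object; the grip force is fixed at half the most. Time passes only in rows, so rows that do not move let the fingers close. It gives the time, the measured TCP pose, the force, the opening and the grip force at its end, in the units of the state.
- robot.get_state(): the state, without advancing time (a new reading comes with each control period).
- robot.capture(name): name is "scene" or "top"; returns a dict with "frame" (400x640x3 uint8, red, green, blue), "fx", "fy", "cx", "cy" (pixels), "position" and "rotation" of the camera in the world. Camera axes: x right, y down, z forward; pixel columns grow to the right and rows downward; lengths in m; the calibration is good to about 2 mm. A picture is of the moment at which its call begins. There is no depth.
- robot.sign_off(): hands the job in; it is judged then, once.
Trained networks look in the newest picture that a camera, given by its name, has taken for a name from the list of things; names that differ only in an ending like _2 or _b are one class to them, and where a whole thing is asked for, a point or a joint stands for the part that bears it (a point fixed in the world has none). Each returns a list of dicts, best first, with "confidence" (0 to 1); they miss things now and then, are a little off and sometimes report something else, mostly with a low value. They report only what shows in the picture. A call takes as long as a camera call. They do not tell look-alikes from the thing itself.
- robot.find_in(camera, query): "centre" ([x, y, z] in m, in world coordinates, good to about 4 mm: the middle of the surface that is visible of it).
- robot.silhouettes(camera, query): "mask" (400x640 bool, what is visible of it).
The state is a dict: "t": time; "joints": joint angles; "dq": joint speeds; "joint_efforts": joint torques, N m; "eef_pos": TCP position; "tool_rot": TCP orientation; "contact_force": force on the tool from outside, world axes, zero at the start; "wrist_torque": the same for the moment, N m; "grip_width": opening from 0.0 (shut) to 1.0 (fully open); "gripper_force": force on a finger pad.
Only numpy, scipy, OpenCV 4.12 (cv2) and the standard library are available. Lean on these libraries where they do the work, as an engineer would, in place of code of your own. Each camera call takes 0.05 s, during which the arm holds its last target. There are 200 camera calls.

## Task

Clear up the polishing bench: put the two loose felt wheels, the two loose felt cones and the felt drum into the steel trays, each into the tray whose fixed sample on the rear ledge is of the same kind. Set them down on the tray floor side by side, wheels lying flat, cones point up and the drum upright, the same way up as they are now; leave the paste jar and the plaster model where they are.

Things in the scene. Friction and masses are not known exactly. Their poses are not given: they have to be found in the camera images.
- wheel_1: Loose off-white felt polishing wheel, a flat disc of 44 mm diameter and 18 mm thick with a dark 12 mm bore mark on top, lying flat, 40 g. Origin: centre of its underside; z is its axis, up.
- wheel_2: Loose off-white felt polishing wheel, a flat disc of 44 mm diameter and 18 mm thick with a dark 12 mm bore mark on top, lying flat, 40 g. Origin: centre of its underside; z is its axis, up. Same as wheel_1.
- cone_1: Loose off-white felt polishing cone, standing point up: straight round foot of 32 mm diameter and 26 mm high, then tapering to an 8 mm tip at 56 mm, 30 g. Origin: centre of its underside; z is its axis, up.
- cone_2: Loose off-white felt polishing cone, standing point up: straight round foot of 32 mm diameter and 26 mm high, then tapering to an 8 mm tip at 56 mm, 30 g. Origin: centre of its underside; z is its axis, up. Same as cone_1.
- drum: Loose off-white felt drum, a plain upright cylinder of 32 mm diameter and 40 mm high with a dark 12 mm bore mark on its flat top, 40 g. Origin: centre of its underside; z is its axis, up.
- tray_wheel: Fixed steel tray (three alike but for the sample): pan 122 (x) by 172 (y) mm outside, walls 3 thick and 18 high, floor 3 thick. A ledge 52 deep, 90 wide, 4 high behind its +x wall carries a fixed sample 86 mm from the origin along +x: a flat felt wheel, top at 22 mm. Origin: centre of the pan's underside, on the table; z up, x towards the ledge.
- tray_cone: Fixed steel tray (three alike but for the sample): pan 122 (x) by 172 (y) mm outside, walls 3 thick and 18 high, floor 3 thick. A ledge 52 deep, 90 wide, 4 high behind its +x wall carries a fixed sample 86 mm from the origin along +x: a felt cone, tip at 60 mm. Origin: centre of the pan's underside, on the table; z up, x towards the ledge.
- tray_drum: Fixed steel tray (three alike but for the sample): pan 122 (x) by 172 (y) mm outside, walls 3 thick and 18 high, floor 3 thick. A ledge 52 deep, 90 wide, 4 high behind its +x wall carries a fixed sample 86 mm from the origin along +x: an upright felt drum, top at 44 mm. Origin: centre of the pan's underside, on the table; z up, x towards the ledge.
- paste_jar: Bystander: closed round jar with a blue cap, 42 mm diameter, 45 mm high, loose. Not to be moved. Origin: centre of its underside.
- plaster_model: Bystander: small pale yellow plaster model, 42 by 42 mm block 20 mm high with a row of tooth stumps on it, 27 mm high in all, loose. Not to be moved. Origin: centre of its underside.
Mind the look-alikes: they are no part of the job. Leave any yellow look-alike of the tray_cone alone.

How it is judged:
By the outcome, as a careful person would: the job done as asked, in the order asked, and still so for the second after the job is handed in, with the robot touching nothing.
It also fails if it takes over 120 s, if anything falls off the work surface, if the arm or the gripper's body presses on something with over 40 N, if the wrist force passes 120 N, or if a joint passes its speed limit or range.

## Working session

There is one attempt and no reset: what is moved stays moved. The work goes in short steps, Python scripts to look and compute and a tool call to move; the robot and the scene stay as the last step left them, time stands still between calls to the robot, and variables do not carry over. Pictures are saved under pics/ and viewed, at most 14 in all, crops included, and the job is handed in when it is done.

Besides the shell and the picture viewer there is one more tool, called after "Call:" in YAML: its name, and indented under it one key for each argument. step_arm: Moves the arm, as the interface text tells. Its arguments: {"type":"object","properties":{"motion":{"type":"array","items":{"type":"array","items":{"type":"number"}}}},"required":["motion"]}

```bash
mkdir -p pics; cat > h.py <<'E'
import numpy as np, cv2
from bench import robot
def cap(n,save=None):
    c=robot.capture(n)
    if save: cv2.imwrite('pics/'+save,c['frame'][:,:,::-1])
    return c
def proj(c,p):
    q=np.array(c['rotation']).T@(np.array(p)-c['position']); return c['fx']*q[0]/q[2]+c['cx'],c['fy']*q[1]/q[2]+c['cy']
def ray(c,u,v,z):
    d=np.array(c['rotation'])@np.array([(u-c['cx'])/c['fx'],(v-c['cy'])/c['fy'],1]); p=np.array(c['position']); return p+d*(z-p[2])/d[2]
E
python3 - <<'E'
from h import *
np.set_printoptions(precision=3,suppress=True)
for n in ("top","scene"):
    c=cap(n,n+"0.png"); print(n,c['position'],np.array(c['rotation']).tolist(),c['fx'])
    for q in ["wheel_1","cone_1","drum","tray_wheel","tray_cone","tray_drum","paste_jar","plaster_model"]:
        for d in robot.find_in(n,q): 
            p=np.array(d['centre']); print(q,p,round(d['confidence'],2),np.round(proj(c,p)))
print(robot.get_state())
E
```

```text
top [ 0.319 -0.003  1.088] [0.030258469884341034, -0.7024106251128251, 0.7101991727015687, -0.03634382785117257] 382.06972482737274Traceback (most recent call last):
  File "<stdin>", line 7, in <module>
  File "h.py", line 8, in proj
    q=np.array(c['rotation']).T@(np.array(p)-c['position']); return c['fx']*q[0]/q[2]+c['cx'],c['fy']*q[1]/q[2]+c['cy']
      ~~~~~~~~~~~~~~~~~~~~~~~~~^^~~~~~~~~~~~~~~~~~~~~~~~~~~
ValueError: matmul: Input operand 1 has a mismatch in its core dimension 0, with gufunc signature (n?,k),(k,m?)->(n?,m?) (size 3 is different from 4)
```

View pics/top0.png

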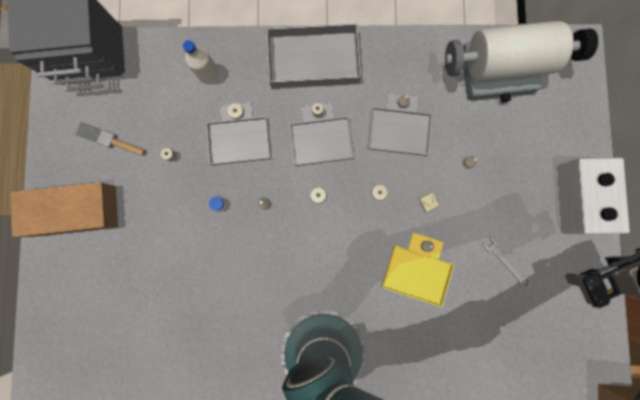

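The top view shows three steel trays at (240,140), (322,141) and (400,132), with a yellow look-alike at (418,275). Loose items are at (167,154), (264,203), (318,195), (380,192) and (471,161). The jar is at (217,204) and the plaster model at (429,202). The camera rotation is given as a quaternion, so I'll fix the helper.

```bash
cat > h.py <<'E'
import numpy as np, cv2
from scipy.spatial.transform import Rotation as R
from bench import robot
np.set_printoptions(precision=3,suppress=True)
def rot(q): return R.from_quat(q,scalar_first=True).as_matrix()
def cap(n,save=None):
    c=robot.capture(n)
    c['R']=rot(c['rotation'])
    if save: cv2.imwrite('pics/'+save,c['frame'][:,:,::-1])
    return c
def proj(c,p):
    q=c['R'].T@(np.array(p)-c['position']); return c['fx']*q[0]/q[2]+c['cx'],c['fy']*q[1]/q[2]+c['cy']
def ray(c,u,v,z):
    d=c['R']@np.array([(u-c['cx'])/c['fx'],(v-c['cy'])/c['fy'],1]); p=np.array(c['position']); return p+d*(z-p[2])/d[2]
E
python3 - <<'E'
from h import *
for n in ("top","scene"):
    c=cap(n,n+"1.png"); print(n,c['position'],c['fx'])
    for q in ["wheel_1","cone_1","drum","tray_wheel","tray_cone","tray_drum","paste_jar","plaster_model"]:
        for d in robot.find_in(n,q): 
            p=np.array(d['centre']); print(q,p,round(d['confidence'],2),np.round(proj(c,p)))
    if n=="top":
        f=c['frame'][70:220,140:500]
        cv2.imwrite('pics/crop1.png',cv2.resize(f[:,:,::-1],None,fx=2.2,fy=2.2,interpolation=2))
print(robot.get_state())
E
```

```text
top [ 0.319 -0.003  1.088] 382.06972482737274
wheel_1 [ 0.442 -0.166  0.018] 0.77 [381. 193.]
wheel_1 [0.439 0.01  0.02 ] 0.74 [318. 194.]
cone_1 [ 0.521 -0.416  0.034] 0.72 [470. 163.]
cone_1 [0.41  0.16  0.032] 0.59 [264. 205.]
drum [0.547 0.428 0.034] 0.52 [168. 157.]
tray_wheel [0.607 0.241 0.001] 0.56 [238. 138.]
tray_cone [ 0.632 -0.231  0.   ] 0.71 [400. 128.]
tray_cone [ 0.218 -0.277  0.003] 0.58 [421. 272.]
tray_drum [0.604 0.003 0.004] 0.69 [320. 138.]
plaster_model [ 0.409 -0.302  0.019] 0.47 [429. 204.]
scene [ 0.734 -0.355  0.908] 402.1554443904321
wheel_1 [ 0.445 -0.166  0.012] 0.86 [275. 267.]
wheel_1 [0.437 0.008 0.021] 0.74 [321. 215.]
wheel_1 [0.559 0.418 0.031] 0.65 [453. 141.]
wheel_1 [ 0.611 -0.002  0.007] 0.63 [373. 264.]
cone_1 [ 0.533 -0.421  0.035] 0.71 [216. 382.]
cone_1 [0.42  0.158 0.025] 0.5 [354. 173.]
drum [0.561 0.415 0.032] 0.76 [453. 142.]
tray_wheel [0.615 0.234 0.003] 0.66 [430. 201.]
tray_cone [ 0.218 -0.277  0.002] 0.75 [177. 243.]
tray_cone [ 0.639 -0.236  0.003] 0.64 [317. 349.]
tray_drum [ 0.61  -0.005  0.005] 0.83 [372. 264.]
paste_jar [0.415 0.283 0.044] 0.83 [382. 139.]
plaster_model [ 0.419 -0.304  0.022] 0.93 [222. 303.]
{'t': 1.0, 'joints': array([ 1.151,  0.467, -0.012,  1.603,  0.006,  1.071, -0.056]), 'dq': array([ 0.   , -0.   , -0.001, -0.   ,  0.001, -0.001,  0.001]), 'joint_efforts': array([ -0.   , -52.042,  -0.013, -24.406,  -0.057,   0.011,  -0.   ]), 'eef_pos': array([ 0.239, -0.604,  0.405]), 'tool_rot': array([ 0.   ,  0.982,  0.187, -0.   ]), 'contact_force': array([-0.223, -0.358,  1.703]), 'wrist_torque': array([0.033, 0.025, 0.005]), 'gripper_force': 0.0, 'grip_width': 1.0034239146408215}
```

View pics/crop1.png

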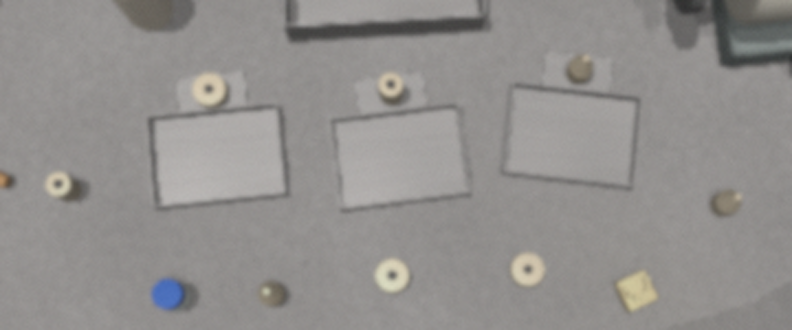

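View pics/scene1.png

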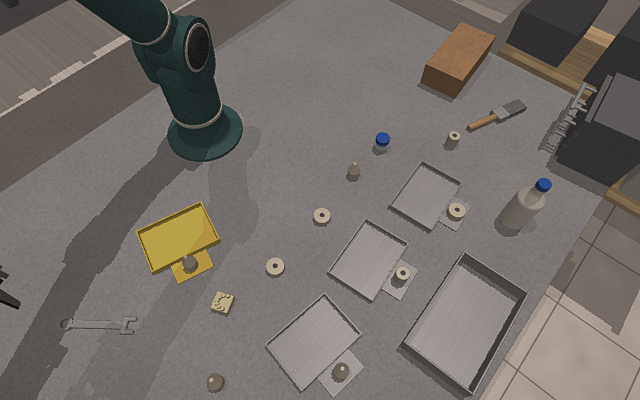

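Sample kinds, from the enlarged crop:
- Left tray, (240,140): flat wheel sample.
- Middle tray, (322,141): upright drum sample.
- Right tray, (400,132): cone sample.

Two things could be tray_cone: the steel tray at (400,132) and the yellow one at (418,275). The steel one fits the description, and the yellow one is the look-alike to leave alone.

The felt drum at (167,154) has a small bored top. The wheels are at (318,195) and (380,192), and the cones at (264,203) and (471,161).

```bash
python3 - <<'E'
from h import *
c=cap("top"); g=lambda x,y,z: ray(c,140+(x+.5)/2.2-.5,70+(y+.5)/2.2-.5,z)
for n,x,y,z in [("wheelA",392,275,.018),("wheelB",527.5,268.5,.018),("drum",59,184,.04)]: print(n,g(x,y,z))
for n,k in [("tw",[(150,117),(281,106),(288,195),(158,209)]),("td",[(333,121),(459,106),(470,194),(342,211)]),("tc",[(512,85),(638,99),(631,188),(503,174)])]:
    P=np.array([g(*q,.018) for q in k]); e=P[0]-P[1]+P[3]-P[2]
    print(n,P.mean(0),"yaw",np.degrees(np.arctan2(-e[0],e[1])),"ly",np.linalg.norm(e)/2,"lx",np.linalg.norm(P[0]-P[3]))
s=cap("scene")
# mask centroids from both cameras, upright-body centre fitted as least squares of predicted vs seen mask outline centroid
def silh(c,pts):
    m=np.zeros((400,640),np.uint8); uv=np.array([proj(c,p) for p in pts]).astype(np.float32); cv2.fillConvexPoly(m,np.round(cv2.convexHull(uv)*16).astype(np.int32),1,shift=4); return np.argwhere(m).mean(0)[::-1]
th=np.linspace(0,6.28,40)
def pts(kind,x,y):
    prof={"wheel_1":[(.022,0),(.022,.018)],"drum":[(.016,0),(.016,.04)],"cone_1":[(.016,0),(.016,.026),(.004,.056)]}[kind]
    return [(x+r*np.cos(t),y+r*np.sin(t),z) for r,z in prof for t in th]
from scipy.optimize import least_squares
init={"wheel_1":[(.44,-.166),(.439,.01)],"cone_1":[(.525,-.418),(.415,.16)],"drum":[(.553,.422)]}
for k in init:
    obs=[(cc,[np.argwhere(d['mask']).mean(0)[::-1] for d in robot.silhouettes(nm,k)]) for nm,cc in(("top",c),("scene",s))]
    for p0 in init[k]:
        for cc,ms in obs:
            if not ms: print(k,p0,"none"); continue
            best=min(ms,key=lambda m:np.linalg.norm(m-silh(cc,pts(k,*p0))))
            p=np.array(p0,float)
            for _ in range(6):
                e=best-silh(cc,pts(k,*p)); u=np.array(silh(cc,pts(k,*p)))
                p=p+(ray(cc,*(u+e),.015)-ray(cc,*u,.015))[:2]
            print(k,p0,p,e)
E
```

```text
wheelA [0.438 0.01  0.018]
wheelB [ 0.445 -0.164  0.018]
drum [0.556 0.429 0.04 ]
tw [0.595 0.232 0.018] yaw 5.05714063840358 ly 0.16922090267423387 lx 0.1220123764428604
td [ 0.591 -0.003  0.018] yaw 6.778453390281189 ly 0.16613353981050147 lx 0.11939699068322102
tc [ 0.618 -0.225  0.018] yaw -6.956348034780652 ly 0.16638602918574366 lx 0.11935992829436554
wheel_1 (0.44, -0.166) [ 0.444 -0.164] [-0.06  -0.025]
wheel_1 (0.44, -0.166) [ 0.443 -0.164] [ 0.014 -0.018]
wheel_1 (0.439, 0.01) [0.437 0.01 ] [0.006 0.003]
wheel_1 (0.439, 0.01) [0.437 0.01 ] [-0.03   0.003]
cone_1 (0.525, -0.418) [0.415 0.165] [-0.117  0.061]
cone_1 (0.525, -0.418) [ 0.525 -0.423] [-0.1   -0.117]
cone_1 (0.415, 0.16) [0.415 0.164] [-0.052 -0.005]
cone_1 (0.415, 0.16) [0.413 0.164] [-0.051  0.035]
drum (0.553, 0.422) [0.557 0.432] [ 0.025 -0.036]
drum (0.553, 0.422) [0.553 0.432] [-0.046 -0.034]
```

Call:
step_arm:
  motion:
    - [0, 0, 0, 0, 0, 0, -1.14]
    - [0, 0, 0, 0, 0, 0, -1.14]
    - [0, 0, 0, 0, 0, 0, -1.14]
    - [0, 0, 0, 0, 0, 0, -1.14]
    - [0, 0, 0, 0, 0, 0, -1.14]
    - [0, 0, 0, 0, 0, 0, -1.14]
    - [0, 0, 0, 0, 0, 0, -1.14]
    - [0, 0, 0, 0, 0, 0, -1.14]
    - [0, 0, 0, 0, 0, 0, -1.14]
    - [0, 0, 0, 0, 0, 0, -1.14]

```text
t: 2.23
eef_pos: [0.2391, -0.6045, 0.4047]
tool_rot: [0.0, 0.705, 0.709, -0.0]
contact_force: [-0.6, 0.6, -0.3]
grip_width: 1.001
gripper_force: 0.0
```

Call:
step_arm:
  motion:
    - [0, 18.1, 28.6, 11.5, 0, 0, 0]
    - [0, 18.1, 28.6, 11.5, 0, 0, 0]
    - [0, 18.1, 28.6, 11.5, 0, 0, 0]
    - [0, 18.1, 28.6, 11.5, 0, 0, 0]
    - [0, 18.1, 28.6, 11.5, 0, 0, 0]
    - [0, 18.1, 28.6, 11.5, 0, 0, 0]
    - [0, 18.1, 28.6, 11.5, 0, 0, 0]
    - [0, 18.1, 28.6, 11.5, 0, 0, 0]
    - [0, 18.1, 28.6, 11.5, 0, 0, 0]
    - [0, 18.1, 28.6, 11.5, 0, 0, 0]
    - [0, 0, 0, 0, 0, 0, 0]
    - [0, 0, 0, 0, 0, 0, 0]

```text
t: 3.23
eef_pos: [0.5271, -0.421, 0.2887]
tool_rot: [-0.001, 0.705, 0.709, 0.001]
contact_force: [-0.7, -0.8, 0.3]
grip_width: 0.999
gripper_force: 0.0
```

```bash
python3 - <<'E'
from h import *
c=cap("scene"); print(robot.get_state()['eef_pos'],robot.get_state()['joints'])
u,v=map(int,proj(c,(.525,-.423,.03))); v0=max(0,min(v-60,280)); u0=max(0,u-80)
cv2.imwrite('pics/a.png',cv2.resize(c['frame'][v0:v0+120,u0:u0+160,::-1],None,fx=4,fy=4))
E
```

```text
[ 0.526 -0.423  0.289] [ 0.826  0.655 -0.285  1.606  0.218  0.913  0.464]
```

View pics/a.png

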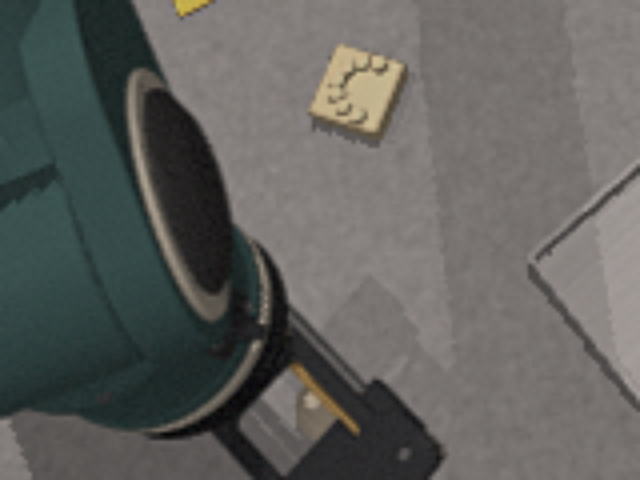

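The crop shows the cone tip between the open fingers at about (310,405), as planned. I'll go down, grip and lift.

Call:
step_arm:
  motion:
    - [0, 0, 0, 24, 0, 0, 0]
    - [0, 0, 0, 24, 0, 0, 0]
    - [0, 0, 0, 24, 0, 0, 0]
    - [0, 0, 0, 24, 0, 0, 0]
    - [0, 0, 0, 0, 0, 0, 0]
    - [1, 0, 0, 0, 0, 0, 0]
    - [1, 0, 0, 0, 0, 0, 0]
    - [1, 0, 0, 0, 0, 0, 0]
    - [1, 0, 0, 0, 0, 0, 0]
    - [1, 0, 0, 0, 0, 0, 0]
    - [1, 0, 0, 0, 0, 0, 0]
    - [1, 0, 0, 0, 0, 0, 0]
    - [1, 0, 0, 0, 0, 0, 0]

```text
t: 4.37
eef_pos: [0.5252, -0.4235, 0.1938]
tool_rot: [0.0, 0.707, 0.707, -0.0]
contact_force: [0.5, -0.5, 0.6]
grip_width: 0.442
gripper_force: 0.0
```

Call:
step_arm:
  motion:
    - [1, 0, 0, 0, 0, 0, 0]
    - [1, 0, 0, 0, 0, 0, 0]
    - [1, 0, 0, 0, 0, 0, 0]
    - [1, 0, 0, 0, 0, 0, 0]

```text
t: 4.7
eef_pos: [0.5252, -0.4235, 0.1937]
tool_rot: [0.0, 0.707, 0.707, -0.0]
contact_force: [0.3, 0.1, 0.2]
grip_width: 0.343
gripper_force: 30.0
```

Call:
step_arm:
  motion:
    - [1, 0, 0, -20, 0, 0, 0]
    - [1, 0, 0, -20, 0, 0, 0]
    - [1, 0, 0, -20, 0, 0, 0]
    - [1, 32, 17.6, 0, 0, 0, 0]
    - [1, 32, 17.6, 0, 0, 0, 0]
    - [1, 32, 17.6, 0, 0, 0, 0]
    - [1, 32, 17.6, 0, 0, 0, 0]
    - [1, 32, 17.6, 0, 0, 0, 0]
    - [1, 0, 0, 0, 0, 0, 0]
    - [1, 0, 0, 0, 0, 0, 0]
    - [1, 0, 0, 0, 0, 0, 0]

```text
t: 5.62
eef_pos: [0.613, -0.2639, 0.2535]
tool_rot: [0.0, 0.707, 0.707, -0.001]
contact_force: [-0.5, -0.1, -1.1]
grip_width: 0.343
gripper_force: 30.0
```

Call:
step_arm:
  motion:
    - [1, 0, 0, 20, 0, 0, 0]
    - [1, 0, 0, 20, 0, 0, 0]
    - [1, 0, 0, 13, 0, 0, 0]
    - [1, 0, 0, 3, 0, 0, 0]
    - [1, 0, 0, 0, 0, 0, 0]
    - [0.4, 0, 0, 0, 0, 0, 0]
    - [0.4, 0, 0, 0, 0, 0, 0]
    - [0.4, 0, 0, 0, 0, 0, 0]
    - [0.4, 0, 0, 0, 0, 0, 0]
    - [0.4, 0, 0, 0, 0, 0, 0]

```text
t: 6.45
eef_pos: [0.6133, -0.2636, 0.198]
tool_rot: [0.0, 0.707, 0.707, 0.0]
contact_force: [0.0, -0.2, 0.8]
grip_width: 0.596
gripper_force: 0.0
```

Call:
step_arm:
  motion:
    - [0.4, 0, 0, -15, 0, 0, 0]
    - [0.4, 0, 0, -25, 0, 0, 0]
    - [0.4, 0, 0, -30, 0, 0, 0]
    - [0.4, 0, 0, -22, 0, 0, 0]
    - [0, 35.6, -16.6, 0, 0, 0, 0]
    - [0, 35.6, -16.6, 0, 0, 0, 0]
    - [0, 35.6, -16.6, 0, 0, 0, 0]
    - [0, 35.6, -16.6, 0, 0, 0, 0]
    - [0, 35.6, -16.6, 0, 0, 0, 0]
    - [0, 35.6, -16.6, 0, 0, 0, 0]
    - [0, 35.6, -16.6, 0, 0, 0, 0]
    - [0, 35.6, -16.6, 0, 0, 0, 0]
    - [0, 35.6, -16.6, 0, 0, 0, 0]
    - [0, 35.6, -16.6, 0, 0, 0, 0]
    - [0, 35.6, -16.6, 0, 0, 0, 0]
    - [0, 35.6, -16.6, 0, 0, 0, 0]
    - [0, 0, 0, 0, 0, 0, 0]
    - [0, 0, 0, 0, 0, 0, 0]
    - [0, 0, 0, 0, 0, 0, 0]

```text
t: 8.03
eef_pos: [0.4144, 0.1636, 0.2904]
tool_rot: [0.001, 0.707, 0.707, 0.0]
contact_force: [0.2, 0.2, -0.7]
grip_width: 0.999
gripper_force: 0.0
```

```bash
python3 - <<'E'
from h import *
c=cap("scene","b.png"); print(robot.get_state()['eef_pos'])
E
```

```text
[0.415 0.163 0.29 ]
```

View pics/b.png

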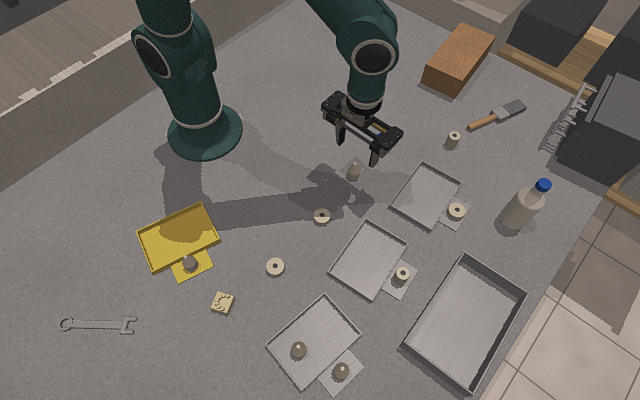

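Cone 1 stands upright in the cone tray at (298,349), and the gripper is above cone 2 at (353,172).

Call:
step_arm:
  motion:
    - [0, 0, 0, 24, 0, 0, 0]
    - [0, 0, 0, 24, 0, 0, 0]
    - [0, 0, 0, 24, 0, 0, 0]
    - [0, 0, 0, 24.5, 0, 0, 0]
    - [0, 0, 0, 0, 0, 0, 0]
    - [1, 0, 0, 0, 0, 0, 0]
    - [1, 0, 0, 0, 0, 0, 0]
    - [1, 0, 0, 0, 0, 0, 0]
    - [1, 0, 0, 0, 0, 0, 0]
    - [1, 0, 0, 0, 0, 0, 0]
    - [1, 0, 0, 0, 0, 0, 0]
    - [1, 0, 0, 0, 0, 0, 0]
    - [1, 0, 0, 0, 0, 0, 0]
    - [1, 0, 0, 0, 0, 0, 0]
    - [1, 0, 0, 0, 0, 0, 0]
    - [1, 0, 0, 0, 0, 0, 0]

```text
t: 9.42
eef_pos: [0.4142, 0.1638, 0.1932]
tool_rot: [0.0, 0.707, 0.707, -0.0]
contact_force: [-0.2, 1.1, 1.1]
grip_width: 0.341
gripper_force: 30.0
```

Call:
step_arm:
  motion:
    - [1, 0, 0, -25, 0, 0, 0]
    - [1, 0, 0, -25, 0, 0, 0]
    - [1, 0, 0, -25, 0, 0, 0]
    - [1, 0, 0, -25, 0, 0, 0]
    - [1, -35.1, 20.8, 0, 0, 0, 0]
    - [1, -35.1, 20.8, 0, 0, 0, 0]
    - [1, -35.1, 20.8, 0, 0, 0, 0]
    - [1, -35.1, 20.8, 0, 0, 0, 0]
    - [1, -35.1, 20.8, 0, 0, 0, 0]
    - [1, -35.1, 20.8, 0, 0, 0, 0]
    - [1, -35.1, 20.8, 0, 0, 0, 0]
    - [1, -35.1, 20.8, 0, 0, 0, 0]
    - [1, -35.1, 20.8, 0, 0, 0, 0]
    - [1, -35.1, 20.8, 0, 0, 0, 0]
    - [1, 0, 0, 0, 0, 0, 0]
    - [1, 0, 0, 0, 0, 0, 0]
    - [1, 0, 0, 0, 0, 0, 0]

```text
t: 10.83
eef_pos: [0.6216, -0.1867, 0.2924]
tool_rot: [-0.001, 0.707, 0.707, -0.0]
contact_force: [0.3, 0.9, -1.2]
grip_width: 0.34
gripper_force: 30.0
```

Lowering 95 mm to TCP z 0.1975, then a partial opening.

Call:
step_arm:
  motion:
    - [1, 0, 0, 30, 0, 0, 0]
    - [1, 0, 0, 30, 0, 0, 0]
    - [1, 0, 0, 25, 0, 0, 0]
    - [1, 0, 0, 7, 0, 0, 0]
    - [1, 0, 0, 3, 0, 0, 0]
    - [1, 0, 0, 0, 0, 0, 0]
    - [0.4, 0, 0, 0, 0, 0, 0]
    - [0.4, 0, 0, 0, 0, 0, 0]
    - [0.4, 0, 0, 0, 0, 0, 0]
    - [0.4, 0, 0, 0, 0, 0, 0]
    - [0.4, 0, 0, 0, 0, 0, 0]
    - [0.4, 0, 0, -10, 0, 0, 0]
    - [0.4, 0, 0, -25, 0, 0, 0]
    - [0.4, 0, 0, -25, 0, 0, 0]
    - [0.4, 0, 0, -30, 0, 0, 0]
    - [0.4, 0, 0, 0, 0, 0, 0]

```text
t: 12.17
eef_pos: [0.6241, -0.1875, 0.2952]
tool_rot: [0.005, 0.707, 0.707, 0.003]
contact_force: [1.5, 0.1, 0.3]
grip_width: 0.597
gripper_force: 0.0
```

Call:
step_arm:
  motion:
    - [0, 4.6, -35.6, 0, 0, 0, 0]
    - [0, 4.6, -35.6, 0, 0, 0, 0]
    - [0, 4.6, -35.6, 0, 0, 0, 0]
    - [0, 4.6, -35.6, 0, 0, 0, 0]
    - [0, 4.6, -35.6, 0, 0, 0, 0]
    - [0, 0, 0, 0, 0, 0, 0]
    - [0, 0, 0, 0, 0, 0, 0]
    - [0, 0, 0, 0, 0, 0, 0]

```text
t: 12.83
eef_pos: [0.4449, -0.1645, 0.2891]
tool_rot: [0.001, 0.707, 0.707, 0.001]
contact_force: [-0.0, -0.4, 0.4]
grip_width: 1.005
gripper_force: 0.0
```

```bash
python3 - <<'E'
from h import *
c=cap("scene","c.png"); print(robot.get_state()['eef_pos'])
E
```

```text
[ 0.445 -0.164  0.289]
```

View pics/c.png

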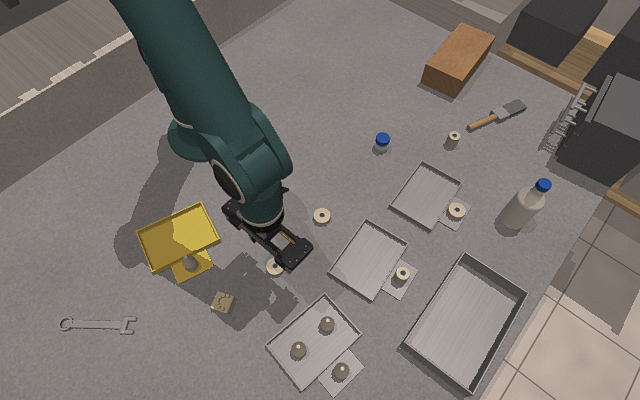

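Both cones stand upright in the cone tray at (298,349) and (327,323). The gripper is above the second wheel at (275,267).

Call:
step_arm:
  motion:
    - [0, 0, 0, 24, 0, 0, 0]
    - [0, 0, 0, 24, 0, 0, 0]
    - [0, 0, 0, 24, 0, 0, 0]
    - [0, 0, 0, 23.5, 0, 0, 0]
    - [0, 0, 0, 0, 0, 0, 0]
    - [1, 0, 0, 0, 0, 0, 0]
    - [1, 0, 0, 0, 0, 0, 0]
    - [1, 0, 0, 0, 0, 0, 0]
    - [1, 0, 0, 0, 0, 0, 0]
    - [1, 0, 0, 0, 0, 0, 0]
    - [1, 0, 0, 0, 0, 0, 0]
    - [1, 0, 0, 0, 0, 0, 0]
    - [1, 0, 0, 0, 0, 0, 0]
    - [1, 0, 0, 0, 0, 0, 0]
    - [1, 0, 0, 0, 0, 0, 0]

```text
t: 14.13
eef_pos: [0.4441, -0.1643, 0.1928]
tool_rot: [0.0, 0.707, 0.707, -0.0]
contact_force: [-0.2, 0.1, 0.6]
grip_width: 0.47
gripper_force: 30.0
```

Call:
step_arm:
  motion:
    - [1, 0, 0, -25, 0, 0, 0]
    - [1, 0, 0, -25, 0, 0, 0]
    - [1, 0, 0, -25, 0, 0, 0]
    - [1, 0, 0, -25, 0, 0, 0]
    - [1, 35.6, 15.5, 0, 0, 0, 0]
    - [1, 35.6, 15.5, 0, 0, 0, 0]
    - [1, 35.6, 15.5, 0, 0, 0, 0]
    - [1, 35.6, 15.5, 0, 0, 0, 0]
    - [1, 35.6, 15.5, 0, 0, 0, 0]
    - [1, 35.6, 15.5, 0, 0, 0, 0]
    - [1, 35.6, 15.5, 0, 0, 0, 0]
    - [1, 35.6, 15.5, 0, 0, 0, 0]
    - [1, 35.6, 15.5, 0, 0, 0, 0]
    - [1, 35.6, 15.5, 0, 0, 0, 0]
    - [1, 0, 0, 0, 0, 0, 0]
    - [1, 0, 0, 0, 0, 0, 0]
    - [1, 0, 0, 0, 0, 0, 0]

```text
t: 15.55
eef_pos: [0.5988, 0.1911, 0.2919]
tool_rot: [-0.0, 0.707, 0.707, -0.001]
contact_force: [-0.2, -1.1, -1.9]
grip_width: 0.47
gripper_force: 30.0
```

Call:
step_arm:
  motion:
    - [1, 0, 0, 30, 0, 0, 0]
    - [1, 0, 0, 30, 0, 0, 0]
    - [1, 0, 0, 25, 0, 0, 0]
    - [1, 0, 0, 7, 0, 0, 0]
    - [1, 0, 0, 3, 0, 0, 0]
    - [1, 0, 0, 0, 0, 0, 0]
    - [0.37, 0, 0, 0, 0, 0, 0]
    - [0.37, 0, 0, 0, 0, 0, 0]
    - [0.37, 0, 0, 0, 0, 0, 0]
    - [0.37, 0, 0, 0, 0, 0, 0]
    - [0.37, 0, 0, 0, 0, 0, 0]
    - [0.37, 0, 0, -10, 0, 0, 0]
    - [0.37, 0, 0, -25, 0, 0, 0]
    - [0.37, 0, 0, -25, 0, 0, 0]
    - [0.37, 0, 0, -30, 0, 0, 0]
    - [0, 0, 0, 0, 0, 0, 0]
    - [0, 0, 0, 0, 0, 0, 0]

```text
t: 16.97
eef_pos: [0.5997, 0.192, 0.2905]
tool_rot: [0.001, 0.707, 0.707, 0.002]
contact_force: [-0.1, -0.7, -1.0]
grip_width: 0.755
gripper_force: 0.0
```

Call:
step_arm:
  motion:
    - [0, -26, -23.1, 0, 0, 0, 0]
    - [0, -26, -23.1, 0, 0, 0, 0]
    - [0, -26, -23.1, 0, 0, 0, 0]
    - [0, -26, -23.1, 0, 0, 0, 0]
    - [0, -26, -23.1, 0, 0, 0, 0]
    - [0, -26, -23.1, 0, 0, 0, 0]
    - [0, -26, -23.1, 0, 0, 0, 0]
    - [0, 0, 0, 0, 0, 0, 0]
    - [0, 0, 0, 0, 0, 0, 0]
    - [0, 0, 0, 0, 0, 0, 0]

```text
t: 17.8
eef_pos: [0.4378, 0.01, 0.2876]
tool_rot: [-0.0, 0.707, 0.707, 0.0]
contact_force: [0.2, 0.6, 0.4]
grip_width: 1.001
gripper_force: 0.0
```

```bash
python3 - <<'E'
from h import *
c=cap("scene","d.png"); print(robot.get_state()['eef_pos'])
E
```

```text
[0.438 0.01  0.288]
```

View pics/d.png

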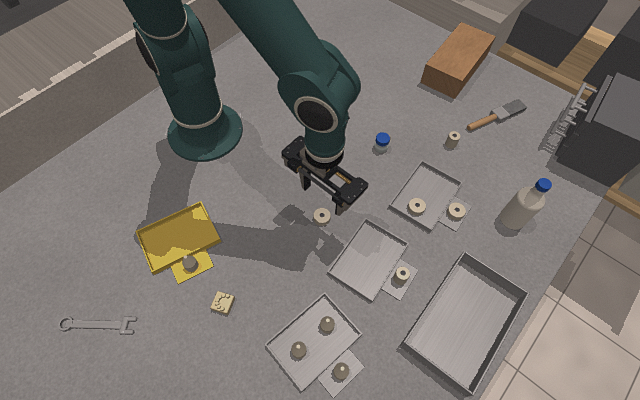

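The first wheel lies flat in the wheel tray at (417,206), and the gripper is above the other wheel at (321,215).

Call:
step_arm:
  motion:
    - [0, 0, 0, 24, 0, 0, 0]
    - [0, 0, 0, 24, 0, 0, 0]
    - [0, 0, 0, 24, 0, 0, 0]
    - [0, 0, 0, 22.5, 0, 0, 0]
    - [0, 0, 0, 0, 0, 0, 0]
    - [1, 0, 0, 0, 0, 0, 0]
    - [1, 0, 0, 0, 0, 0, 0]
    - [1, 0, 0, 0, 0, 0, 0]
    - [1, 0, 0, 0, 0, 0, 0]
    - [1, 0, 0, 0, 0, 0, 0]
    - [1, 0, 0, 0, 0, 0, 0]
    - [1, 0, 0, 0, 0, 0, 0]
    - [1, 0, 0, 0, 0, 0, 0]
    - [1, 0, 0, 0, 0, 0, 0]
    - [1, 0, 0, 0, 0, 0, 0]

```text
t: 19.1
eef_pos: [0.4374, 0.0096, 0.1933]
tool_rot: [0.0, 0.707, 0.707, 0.0]
contact_force: [-0.6, -0.6, 2.0]
grip_width: 0.467
gripper_force: 30.0
```

Call:
step_arm:
  motion:
    - [1, 0, 0, -25, 0, 0, 0]
    - [1, 0, 0, -25, 0, 0, 0]
    - [1, 0, 0, -25, 0, 0, 0]
    - [1, 0, 0, -25, 0, 0, 0]
    - [1, 32.8, 19.3, 0, 0, 0, 0]
    - [1, 32.8, 19.3, 0, 0, 0, 0]
    - [1, 32.8, 19.3, 0, 0, 0, 0]
    - [1, 32.8, 19.3, 0, 0, 0, 0]
    - [1, 32.8, 19.3, 0, 0, 0, 0]
    - [1, 32.8, 19.3, 0, 0, 0, 0]
    - [1, 32.8, 19.3, 0, 0, 0, 0]
    - [1, 32.8, 19.3, 0, 0, 0, 0]
    - [1, 0, 0, 0, 0, 0, 0]
    - [1, 0, 0, 0, 0, 0, 0]
    - [1, 0, 0, 0, 0, 0, 0]

```text
t: 20.35
eef_pos: [0.5914, 0.2716, 0.2923]
tool_rot: [-0.0, 0.707, 0.707, -0.001]
contact_force: [-0.3, -0.2, -1.5]
grip_width: 0.469
gripper_force: 30.0
```

Call:
step_arm:
  motion:
    - [1, 0, 0, 30, 0, 0, 0]
    - [1, 0, 0, 30, 0, 0, 0]
    - [1, 0, 0, 25, 0, 0, 0]
    - [1, 0, 0, 7, 0, 0, 0]
    - [1, 0, 0, 3, 0, 0, 0]
    - [1, 0, 0, 0, 0, 0, 0]
    - [0.37, 0, 0, 0, 0, 0, 0]
    - [0.37, 0, 0, 0, 0, 0, 0]
    - [0.37, 0, 0, 0, 0, 0, 0]
    - [0.37, 0, 0, 0, 0, 0, 0]
    - [0.37, 0, 0, 0, 0, 0, 0]
    - [0.37, 0, 0, -10, 0, 0, 0]
    - [0.37, 0, 0, -25, 0, 0, 0]
    - [0.37, 0, 0, -25, 0, 0, 0]
    - [0.37, 0, 0, -30, 0, 0, 0]
    - [0, 0, 0, 0, 0, 0, 0]
    - [0, 0, 0, 0, 0, 0, 0]

```text
t: 21.77
eef_pos: [0.5924, 0.2725, 0.2911]
tool_rot: [0.001, 0.707, 0.707, 0.002]
contact_force: [0.2, -0.2, -1.0]
grip_width: 0.75
gripper_force: 0.0
```

Call:
step_arm:
  motion:
    - [0, 31.8, -7.3, 0, 0, 0, 0]
    - [0, 31.8, -7.3, 0, 0, 0, 0]
    - [0, 31.8, -7.3, 0, 0, 0, 0]
    - [0, 31.8, -7.3, 0, 0, 0, 0]
    - [0, 31.8, -7.3, 0, 0, 0, 0]
    - [0, 0, 0, 0, 0, 0, 0]
    - [0, 0, 0, 0, 0, 0, 0]
    - [0, 0, 0, 0, 0, 0, 0]

```text
t: 22.43
eef_pos: [0.5553, 0.4304, 0.2869]
tool_rot: [0.0, 0.707, 0.707, -0.001]
contact_force: [-0.4, -0.6, 0.1]
grip_width: 0.999
gripper_force: 0.0
```

```bash
python3 - <<'E'
from h import *
c=cap("scene","e.png"); print(robot.get_state()['eef_pos'])
E
```

```text
[0.556 0.43  0.287]
```

View pics/e.png

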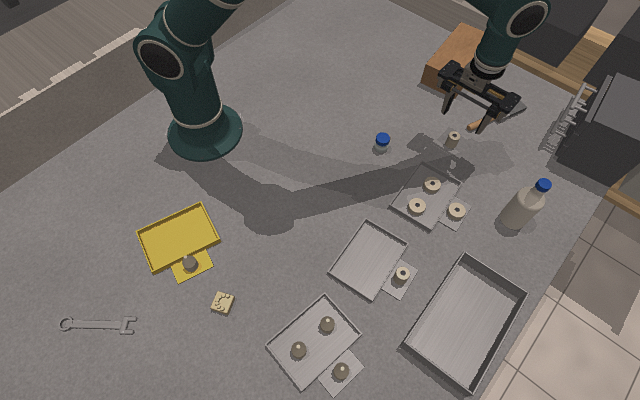

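Both wheels lie flat in the wheel tray at (417,206) and (432,185), and the gripper is above the drum at (454,138).

Call:
step_arm:
  motion:
    - [0, 0, 0, 24, 0, 0, 0]
    - [0, 0, 0, 24, 0, 0, 0]
    - [0, 0, 0, 24, 0, 0, 0]
    - [0, 0, 0, 18, 0, 0, 0]
    - [0, 0, 0, 0, 0, 0, 0]
    - [1, 0, 0, 0, 0, 0, 0]
    - [1, 0, 0, 0, 0, 0, 0]
    - [1, 0, 0, 0, 0, 0, 0]
    - [1, 0, 0, 0, 0, 0, 0]
    - [1, 0, 0, 0, 0, 0, 0]
    - [1, 0, 0, 0, 0, 0, 0]
    - [1, 0, 0, 0, 0, 0, 0]
    - [1, 0, 0, 0, 0, 0, 0]
    - [1, 0, 0, 0, 0, 0, 0]
    - [1, 0, 0, 0, 0, 0, 0]
    - [1, 0, 0, 0, 0, 0, 0]
    - [1, 0, 0, 0, 0, 0, 0]

```text
t: 23.9
eef_pos: [0.5554, 0.4311, 0.1981]
tool_rot: [-0.0, 0.707, 0.707, -0.0]
contact_force: [-0.3, 0.7, 0.2]
grip_width: 0.343
gripper_force: 30.0
```

Call:
step_arm:
  motion:
    - [1, 0, 0, -25, 0, 0, 0]
    - [1, 0, 0, -25, 0, 0, 0]
    - [1, 0, 0, -25, 0, 0, 0]
    - [1, 0, 0, -25, 0, 0, 0]
    - [1, -36.2, 3, 0, 0, 0, 0]
    - [1, -36.2, 3, 0, 0, 0, 0]
    - [1, -36.2, 3, 0, 0, 0, 0]
    - [1, -36.2, 3, 0, 0, 0, 0]
    - [1, -36.2, 3, 0, 0, 0, 0]
    - [1, -36.2, 3, 0, 0, 0, 0]
    - [1, -36.2, 3, 0, 0, 0, 0]
    - [1, -36.2, 3, 0, 0, 0, 0]
    - [1, -36.2, 3, 0, 0, 0, 0]
    - [1, -36.2, 3, 0, 0, 0, 0]
    - [1, -36.2, 3, 0, 0, 0, 0]
    - [1, -36.2, 3, 0, 0, 0, 0]
    - [1, 0, 0, 0, 0, 0, 0]
    - [1, 0, 0, 0, 0, 0, 0]
    - [1, 0, 0, 0, 0, 0, 0]

```text
t: 25.48
eef_pos: [0.5912, -0.003, 0.2982]
tool_rot: [-0.0, 0.707, 0.707, 0.0]
contact_force: [1.2, 1.1, -0.6]
grip_width: 0.344
gripper_force: 30.0
```

Call:
step_arm:
  motion:
    - [1, 0, 0, 30, 0, 0, 0]
    - [1, 0, 0, 30, 0, 0, 0]
    - [1, 0, 0, 25, 0, 0, 0]
    - [1, 0, 0, 8, 0, 0, 0]
    - [1, 0, 0, 3, 0, 0, 0]
    - [1, 0, 0, 0, 0, 0, 0]
    - [0.4, 0, 0, 0, 0, 0, 0]
    - [0.4, 0, 0, 0, 0, 0, 0]
    - [0.4, 0, 0, 0, 0, 0, 0]
    - [0.4, 0, 0, 0, 0, 0, 0]
    - [0.4, 0, 0, 0, 0, 0, 0]
    - [0.4, 0, 0, -10, 0, 0, 0]
    - [0.4, 0, 0, -25, 0, 0, 0]
    - [0.4, 0, 0, -30, 0, 0, 0]
    - [0.4, 0, 0, -35, 0, 0, 0]
    - [0.4, 0, -30, -20, 0, 0, 0]
    - [0.4, 0, -30, -20, 0, 0, 0]
    - [0.4, 0, -30, 0, 0, 0, 0]
    - [0.4, 0, -30, 0, 0, 0, 0]
    - [0.4, 0, 0, 0, 0, 0, 0]

```text
t: 27.15
eef_pos: [0.4665, -0.0032, 0.3427]
tool_rot: [-0.0, 0.707, 0.707, -0.002]
contact_force: [-0.6, 0.5, -1.0]
grip_width: 0.595
gripper_force: 0.0
```

```bash
python3 - <<'E'
from h import *
c=cap("scene","f.png"); print(robot.get_state()['eef_pos'])
cv2.imwrite('pics/g.png',cv2.resize(c['frame'][120:400,190:500,::-1],None,fx=2,fy=2))
E
```

```text
[ 0.469 -0.003  0.343]
```

View pics/g.png

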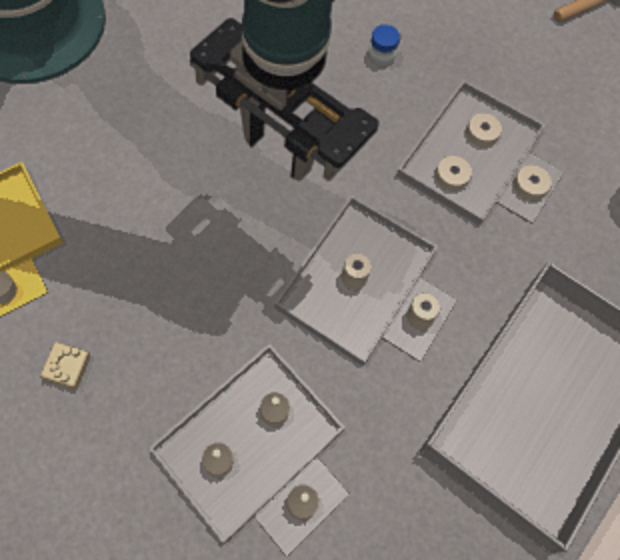

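In the crop, the drum stands upright in its tray at (357,268). The wheels lie flat at (453,172) and (484,128), and the cones stand point up at (217,459) and (274,408). The jar and the plaster model are untouched and the gripper is clear, so I'll let the arm settle and hand in.

Call:
step_arm:
  motion:
    - [0.4, 0, 0, 0, 0, 0, 0]
    - [0.4, 0, 0, 0, 0, 0, 0]
    - [0.4, 0, 0, 0, 0, 0, 0]
    - [0.4, 0, 0, 0, 0, 0, 0]

```text
t: 27.53
eef_pos: [0.4721, -0.0032, 0.3421]
tool_rot: [-0.0, 0.707, 0.707, 0.0]
contact_force: [1.1, -1.2, -0.4]
grip_width: 0.603
gripper_force: 0.0
```

```bash
python3 -c "
from bench import robot
print(robot.sign_off())"
```

```text
the job is handed in; nothing more can be done
None
```

The job is handed in at about 28 s: both wheels lie flat, both cones stand point up and the drum is upright, each in its matching steel tray, with the paste jar and plaster model left where they were.

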